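# Close the lamp frame and thread its spindle through both bushings

## Robot

A 7-joint arm with a two-finger parallel gripper is mounted at the origin on the work surface. World frame = base frame: x ahead of the robot, y to its left, z up, the work surface at z = 0. Lengths are in mm, angles in rad, forces in N, time in s.
With the tool pointing down it reaches from about 425 to 825 mm from the base axis. Payload 3.6 kg.
Tool frame: the origin (TCP) lies between the finger pads; the fingertips stand 14 mm ahead of it and the grasp point (between the pads) lies 5 mm behind it; z points along the fingers, y is the direction in which the jaws open and shut (so a half turn about z gives the same grasp; the last joint's range is limited). The gripper opens to 85 mm and grips with 20 to 120 N. Pads are 22 mm wide; open, the fingers measure 114 mm over their backs; the gripper's body (76 mm by 85 mm) begins 54 mm behind the grasp point. The pads swing forward as they close: fully open they stand 13 mm farther back than shut.
Start: joints at [1.252, 0.615, -0.013, 1.423, 0.008, 1.103, -0.04], TCP at [187.624, -622.303, 245.297] pointing down, gripper open.
Joint ranges: [-3.12, 3.12], [-0.3, 2.06], [-1.34, 1.32], [0.26, 2.42], [-1.36, 4.5], [0.01, 1.98], [-2.84, 2.84]. Speed limits (rad/s): [2.79, 2.79, 3.14, 3.14, 3.14, 3.14, 3.14].

## Interface

Orientations are given as a unit quaternion [w, x, y, z].
In Python, from cell import * gives the robot as it stands. Calls block until the motion is done:
- move_pose(position, orientation): joint-space move of the TCP to a pose.
- move_linear(position, rate=150, orientation=None): straight line of the TCP; orientation=None keeps the orientation; rate is the mean speed in mm/s.
- move_j(angles): joint-space move.
- move_gripper(opening, effort=None): finger opening in mm; effort is the grip in N (None keeps the last); returns when the fingers have stopped.
- dwell(seconds).
- ik(position, orientation): joint angles nearest the present ones, or None.
- capture(name): name is "scene" or "side" or "wrist"; returns (picture, depth): 480x640x3 uint8, red, green, blue; 480x640 float32, mm along the optical axis (not along the pixel's ray), 0 where there is no reading.
- calibration(name): a dict with "camera_matrix" (3x3 intrinsics, pixels), "k1" (the pictures are not rectified: a ray, as slopes to the right and down, at radius r is drawn at 1 + k1 r^2 times it, then the intrinsics apply), "origin" and "orientation" of the camera in the world. Camera axes: x right, y up, looking along -z (the intrinsics and any distortion apply to the point x, -y, -z); pixel columns grow to the right and rows downward; lengths in mm; the calibration is good to about 2 mm. A picture is of the moment at which its call begins: read the wrist's pose just before it. calibration takes no time and is no camera call; for the wrist camera it gives the pose at the moment of the call.
A pose or a line that the arm cannot do raises PlanningError and nothing moves.
- job_done(): hands the job in, once; it reports no verdict.
Trained networks look in the newest picture that a camera, given by its name, has taken for a name from the list of things; names that differ only in an ending like _2 or _b are one class to them, and where a whole thing is asked for, a point or a joint stands for the part that bears it (a point fixed in the world has none). Each returns a list of dicts, best first, with "confidence" (0 to 1); they miss things now and then, are a little off and sometimes report something else, mostly with a low value. They report only what shows in the picture. A call takes as long as a camera call. They do not tell look-alikes from the thing itself.
- find_in(camera, thing): "location" ([column, row] in pixels, amid what is visible of it).
- pinpoint(camera, thing): "location" ([column, row] in pixels: a listed point, or the origin of a listed thing).
Readings, each from a call of its own:
- current_time(): time.
- current_q(): joint angles.
- current_qvel(): joint speeds.
- current_joint_torque(): joint torques, N m.
- current_eef_pos(): TCP position.
- current_tool_rot(): TCP orientation.
- current_ft_force(): force on the tool from outside, world axes, zero at the start.
- current_torque(): the same for the moment, N m.
- current_width(): finger opening in mm.
Only numpy, scipy, OpenCV 4.12 (cv2) and the standard library are available. Lean on these libraries where they do the work, as an engineer would, in place of code of your own. Each camera call takes 0.05 s, during which the arm holds its last target. There are 200 camera calls.

## Task

Swing the hinged cover of the lamp prototype's frame fully down, then take the blue-knobbed spindle from the wooden rack and thread it from above through the brass bushing in the cover and on through the brass bushing in the shelf below it. Finish while still holding the spindle upright, with its tip poking out below the lower bushing but clear of the table, ready for a clip to be put on that end; do not let go. Leave the orange-knobbed spindle and the other things on the table alone.

Things in the scene. Friction and masses are not known exactly. Their poses are not given: they have to be found in the camera images.
- frame: Lamp frame, fixed: two upright grey cheeks (120 mm long in x, 80 mm tall, outer faces at y = -61 and 61 mm, feet out to 84 mm), open at both ends; white shelf between them, its top 47 mm above the table. Origin on the table, on the vertical axis common to both bushings (cover shut); z up, x points from the cover's free end (robot's side) to its hinge. Yaw varies up to 0.5 rad.
- cover (a joint): Angle of the white hinged cover (rad): 0 = shut, level on the cheeks, against a stop; grows as it opens upward, to 1.5. Starts between 0.9 and 1.3, free end up and leaning to the robot. A stiff hinge holds it where it is left; it weighs 120 g and a push of 1 to 2 N at the free end moves it. Hinge line along frame y, at frame x = 60 mm, z = 80 mm.
- cover_tab (a point): Middle of the outer (upper) face of the orange tab on the cover's free end, 124 mm from the hinge line. z of its axes is the outer face's normal. The cover is 8 mm thick, its underside in the hinge line's plane; shut, its top is 88 mm above the table, 122 mm wide, from frame x = 53 to -53 mm; the tab, 50 mm wide, reaches on to x = -75 mm.
- upper_bushing (a point): Centre of the top mouth of the brass bushing in the cover: a 34 mm square block 14 mm thick with a through hole of 13 mm diameter and a 3.5 mm chamfer at the mouth. 60 mm from the hinge line. Cover shut: on the frame's vertical axis, 94 mm above the table; z of its axes along the hole.
- lower_bushing (a point): Centre of the BOTTOM face of the brass bushing in the shelf, 36 mm above the table, on the frame's vertical axis. Same block and hole (top mouth at 50 mm). Below it is open space down to the table.
- rack: Wooden block, fixed, 44 (x) by 140 (y) by 45 mm tall, with two upright holes 11.5 mm wide, 37 mm deep, at y = -45 and 45 mm, one spindle in each; which is in which varies. Origin at the centre of its underside, z up; yaw varies up to 0.5 rad. Rack and frame stand to the robot's left and right, either way round.
- blue_spindle: The spindle to use, 70 to 140 g: straight steel rod 10 mm thick, z = 0 to 125 mm, 3 mm chamfer at its tip; above it a square blue knob 18 by 18 mm, z = 125 to 165 mm (a thin cap adds 3 mm), flat faces along its x and y. Origin at the rod's lower tip, z along the rod to the knob. Starts standing in the rack, tip 8 mm above the table.
- blue_tip (a point): The lower tip of the blue spindle (same point as its origin).
- orange_spindle: A shorter spindle (rod 70 mm, 113 mm in all) with an orange knob of the same size, in the rack's other hole 90 mm away; its top is 121 mm above the table. Leave alone.
- battery_holder: Black battery holder with orange cells, 78 by 56 by 22 mm, lying between frame and rack; origin at its underside. Leave alone.
- bulb_carton: Small upright cardboard carton 50 by 50 by 85 mm; origin at its underside. Leave alone.
- glue_bottle: Small glue bottle, 34 mm thick, 85 mm tall; origin at its underside. Leave alone.
- printed_gear: Printed gear lying flat, 60 mm across, 14 mm tall; origin at its underside. Leave alone.
Things that resemble listed ones, but are neither listed nor needed, are in the scene too. What is meant by the frame is not pink, and is the larger of those in its own colour.

How it is judged (in metres and radians):
On the way, in this order (a step that is already met when the one before it is completed fails the run):
1. the cover is shut (value of joint cover below 0.05 rad), for 0.2 s.
2. the blue spindle, out of the rack, has entered the upper bushing with the cover shut (value of joint cover below 0.05 rad and horizontal distance between blue_tip and upper_bushing below 0.008 m and z of blue_tip in the frame of frame below 0.088 m), for 0.05 s.
At the end, for the whole second after the job is handed in: Cover shut (within 0.05 rad); blue spindle upright (0.1 rad), tip within 8 mm of the bushings' axis, at least 2 mm below the lower bushing's bottom face and 3 mm above the table, at rest (under 20 mm/s), gripped by the fingers (over 1 N) (value of joint cover below 0.05 rad and horizontal distance between blue_tip and lower_bushing below 0.008 m and z of blue_tip in the frame of lower_bushing below -0.002 m and angle between the z axis of blue_spindle and the z axis of frame, either way round below 0.1 rad and height (world z) of blue_tip above 0.003 m and contact force between blue_spindle and the fingers above 1 N and linear speed of blue_spindle below 0.02 m/s); the arm keeps its last pose, push and grip.
It fails at once if the orange spindle is shifted by more than 25 mm or knocked over (distance of orange_spindle from where it was at the start of the episode above 0.025 m or angle between orange_spindle's own z axis and vertical above 0.6 rad).
It fails at once if the battery holder is shifted by more than 25 mm or knocked over (distance of battery_holder from where it was at the start of the episode above 0.025 m or angle between battery_holder's own z axis and vertical above 0.6 rad).
It fails at once if the bulb carton is shifted by more than 25 mm or knocked over (distance of bulb_carton from where it was at the start of the episode above 0.025 m or angle between bulb_carton's own z axis and vertical above 0.6 rad).
It fails at once if the glue bottle is shifted by more than 25 mm or knocked over (distance of glue_bottle from where it was at the start of the episode above 0.025 m or angle between glue_bottle's own z axis and vertical above 0.6 rad).
It fails at once if the printed gear is shifted by more than 25 mm or knocked over (distance of printed_gear from where it was at the start of the episode above 0.025 m or angle between printed_gear's own z axis and vertical above 0.6 rad).
It also fails if it takes over 58 s, if anything falls off the work surface, if the arm or the gripper's body presses on something with over 40 N, if the wrist force passes 120 N, or if a joint passes its speed limit or range.

## Working session

There is one attempt and no reset: what is moved stays moved. The work goes in short steps, each a Python script; the robot and the scene stay as the last script left them, time stands still between calls to the robot, and variables do not carry over. Pictures are saved under pics/ and viewed, about 8 in all and at most 12, crops included, and the job is handed in when it is done.

```bash
ls; mkdir -p pics; cat > h.py <<'E'
from cell import *
import numpy as np, cv2
from scipy.spatial.transform import Rotation as R
def rot(q): return R.from_quat([q[1],q[2],q[3],q[0]])
def quat(r):
    x,y,z,w=r.as_quat(); return [w,x,y,z]
def ray(cal,px):
    K=np.array(cal["camera_matrix"],float); k1=cal["k1"]
    s=cv2.undistortPoints(np.array([[px]],float),K,np.array([k1,0,0,0],float))[0,0]
    return rot(cal["orientation"]).apply([s[0],-s[1],-1.0])   # unit depth
def at_depth(cal,px,d): return np.array(cal["origin"])+d*ray(cal,px)
def at_z(cal,px,z):
    o=np.array(cal["origin"]); r=ray(cal,px); return o+r*(z-o[2])/r[2]
def cloud(cal,depth):
    K=np.array(cal["camera_matrix"],float)
    v,u=np.mgrid[0:480,0:640]
    p=np.stack([u,v],-1).reshape(-1,1,2).astype(float)
    s=cv2.undistortPoints(p,K,np.array([cal["k1"],0,0,0],float))[:,0]
    d=depth.reshape(-1,1)
    c=np.hstack([s[:,:1],-s[:,1:],-np.ones((len(s),1))])*d
    P=rot(cal["orientation"]).apply(c)+np.array(cal["origin"])
    P[depth.ravel()<=0]=np.nan
    return P.reshape(480,640,3)
def project(cal,P):
    K=np.array(cal["camera_matrix"],float)
    c=rot(cal["orientation"]).inv().apply(np.array(P,float)-np.array(cal["origin"]))
    s=np.array([c[0]/-c[2],-c[1]/-c[2]]); s=s*(1+cal["k1"]*(s@s))
    return K[:2,:2]@s+K[:2,2]
def save(name,img): cv2.imwrite("pics/"+name+".png",cv2.cvtColor(img,cv2.COLOR_RGB2BGR))
def down(yaw):  # tool down, jaw (y) axis: world yaw
    return quat(R.from_euler('z',yaw)*R.from_euler('x',np.pi))
E
python3 - <<'E'
from h import *
print(current_time(), current_tool_rot())
for n in ["scene","side"]:
    img,d=capture(n); cal=calibration(n); save(n+"0",img)
    np.savez(n+"0.npz",img=img,d=d)
    P=cloud(cal,d)
    print(n,cal["origin"],cal["orientation"],cal["k1"],(d>0).mean())
    for t in ["frame","cover_tab","upper_bushing","lower_bushing","rack","blue_spindle","orange_spindle","battery_holder","bulb_carton","glue_bottle","printed_gear"]:
        f=[(np.round(r["location"]).astype(int).tolist(),round(r["confidence"],2)) for r in find_in(n,t)][:4]
        p=[(np.round(r["location"],1).tolist(),round(r["confidence"],2)) for r in pinpoint(n,t)][:4]
        print(t,"F",f,"P",p)
E
```

```text
pics
0.0 [-1.28818642e-03  9.89299238e-01  1.45894885e-01 -2.01731509e-04]
scene [ 880.74896132 -504.04799982  713.97296511] [0.88547201 0.38365538 0.10192312 0.24157719] -0.07497924241982461 0.9959375
frame F [([360, 223], 0.78), ([287, 204], 0.78), ([309, 154], 0.71), ([378, 186], 0.58)] P [([309.4, 166.7], 0.8), ([285.6, 212.6], 0.74), ([228.6, 412.7], 0.64), ([353.8, 236.2], 0.63)]
cover_tab F [([284, 189], 0.94), ([303, 137], 0.86)] P [([263.8, 190.7], 0.96), ([282.4, 134.6], 0.95), ([365.1, 169.8], 0.55)]
upper_bushing F [([308, 142], 0.95), ([282, 190], 0.9), ([372, 190], 0.64)] P [([376.0, 187.1], 0.92), ([282.3, 187.9], 0.7), ([309.1, 137.9], 0.67)]
lower_bushing F [([288, 202], 0.88), ([361, 226], 0.79), ([305, 154], 0.69)] P [([356.4, 223.7], 0.95), ([284.7, 205.5], 0.73)]
rack F [([243, 387], 0.9), ([360, 224], 0.57)] P [([246.3, 391.5], 0.94)]
blue_spindle F [([251, 322], 0.72)] P [([257.2, 371.3], 0.89)]
orange_spindle F [([227, 386], 0.86)] P [([353.7, 238.6], 0.69), ([229.7, 413.0], 0.67)]
battery_holder F [([306, 289], 0.87)] P [([303.9, 293.0], 0.73)]
bulb_carton F 
[... 681 characters left out ...]
([385, 323], 0.6)] P [([253.9, 254.5], 0.74), ([383.3, 315.9], 0.7), ([357.3, 403.3], 0.59)]
lower_bushing F [([388, 336], 0.68), ([279, 302], 0.62)] P [([387.2, 336.3], 0.77), ([283.0, 300.6], 0.76)]
rack F [([378, 206], 0.69)] P [([380.1, 213.8], 0.74), ([190.8, 306.7], 0.55)]
blue_spindle F [([374, 169], 0.77)] P []
orange_spindle F [([385, 170], 0.71)] P [([195.6, 307.6], 0.18)]
battery_holder F [([345, 263], 0.83), ([261, 221], 0.73)] P [([343.1, 266.4], 0.88)]
bulb_carton F [([373, 168], 0.62), ([263, 218], 0.57)] P [([263.7, 239.2], 0.69)]
glue_bottle F [([189, 293], 0.66)] P [([191.7, 306.4], 0.77), ([283.9, 317.3], 0.54)]
printed_gear F [([319, 211], 0.54)] P [([317.0, 213.6], 0.7)]
```

```bash
python3 - <<'E'
import cv2,numpy as np
a=cv2.imread("pics/scene0.png")[90:440,190:490];b=cv2.imread("pics/side0.png")[130:480,160:460]
cv2.imwrite("pics/ab.png",cv2.resize(np.hstack([a,b]),(800,467),interpolation=cv2.INTER_CUBIC))
E
```

```text
(no output)
```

View pics/ab.png

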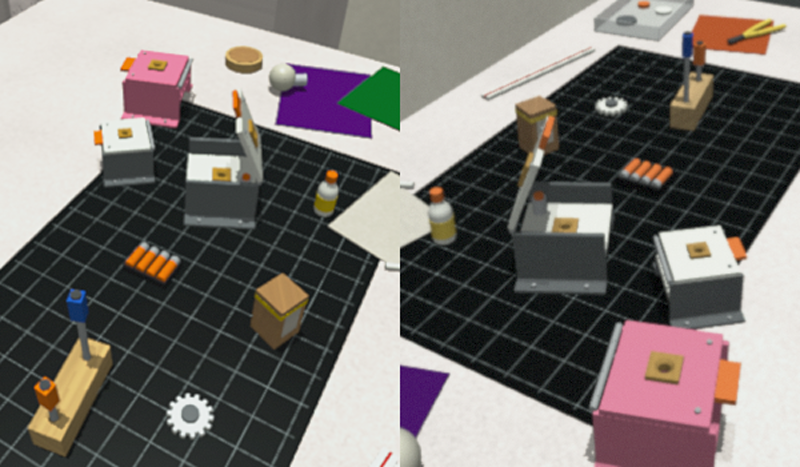

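The three frame-like things are pink at scene (309,154), small grey and shut at (287,204), and larger grey with its cover open at (360,224). The last one is meant: it is grey, not pink, and larger than the other grey one. The rack is at (243,387), with the blue spindle in the far hole at (251,322). Next I measure them.

```bash
python3 - <<'E'
from h import *
C={n:calibration(n) for n in ["scene","side"]}
def tri(a,b):
    A=[];y=[]
    for n,p in (("scene",a),("side",b)):
        o=np.array(C[n]["origin"]);r=ray(C[n],p);r/=np.linalg.norm(r);M=np.eye(3)-np.outer(r,r);A.append(M);y.append(M@o)
    s=np.linalg.lstsq(np.vstack(A),np.hstack(y),rcond=None);return np.round(s[0],1),s[1]
print("lower b",tri((356.4,223.7),(283,300.6)));print("frame",tri((353.8,236.2),(287.3,318.8)))
print("upper b",tri((376,187.1),(253.9,254.5)));print("tab",tri((365.1,169.8),(263.6,228.9)))
print("rack",tri((246.3,391.5),(380.1,213.8)))
print("small",tri((285.6,212.6),(387.2,336.3)))
for t,p in dict(battery=(303.9,293),carton=(394,336.6),gear=(330,404),bluetip=(257,371)).items(): print(t,np.round(at_z(C["scene"],p,0),0))
print("glue",np.round(at_z(C["side"],(191.7,306.4),0)))
Ps=[];Cs=[]
for n in C:
    z=np.load(n+"0.npz");Ps.append(cloud(C[n],z["d"]).reshape(-1,3));Cs.append(z["img"].reshape(-1,3))
P=np.vstack(Ps);col=np.vstack(Cs).astype(int);src=np.repeat([0,1],480*640)
np.savez("pc.npz",P=P,c=col,s=src)
# rack: wood-like points, z 38..50 near rack
rk=tri((246.3,391.5),(380.1,213.8))[0]
for s in (0,1):
  near=(np.hypot(*(P[:,:2]-rk[:2]).T)<95)&(src==s)
  m=near&(abs(P[:,2]-45)<4)
  q=P[m][:,:2].astype(np.float32);print("racktop",s,len(q),cv2.minAreaRect(q),np.median(P[m][:,2]))
  b=near&(col[:,2]>col[:,0]+40)&(col[:,2]>col[:,1]+30)&(P[:,2]>120)
  o=near&(col[:,0]>col[:,2]+110)&(P[:,2]>80)
  for k in (b,o): print(k.sum(),np.round(np.median(P[k],0),1),np.round(np.nanpercentile(P[k],[2,98],axis=0),0).tolist())
lb=tri((356.4,223.7),(283,300.6))[0]
for s in (0,1):
  near=(np.hypot(*(P[:,:2]-lb[:2]).T)<110)&(src==s)
  for lo,hi in ((43,51),(76,83),(2,8)):
    m=near&(P[:,2]>lo)&(P[:,2]<hi);q=P[m][:,:2].astype(np.float32);print("frame",s,lo,len(q),cv2.minAreaRect(q))
# dump a topdown height map
img=np.zeros((500,600),np.uint8)
E
```

```text
lower b (array([566.3, 213.5,  41.4]), array([0.80875353]))
frame (array([ 5.614e+02,  2.129e+02, -2.000e-01]), array([5.45027839]))
upper b (array([599.3, 236.8, 145.3]), array([18.66105785]))
tab (array([580.2, 221.4, 193.4]), array([90.47987088]))
rack (array([ 581.1, -242.2,   -2.4]), array([15.83527178]))
small (array([374.4, 188.9,  13. ]), array([116.81993026]))
battery [553.   1.   0.]
carton [761.  -4.   0.]
gear [ 722. -187.    0.]
bluetip [ 577. -199.    0.]
glue [746. 268.   0.]
racktop 0 1756 ((584.0015258789062, -242.87667846679688), (46.85420608520508, 141.79373168945312), 9.795615196228027) 45.38886233152232
264 [ 581.7 -204.2  159.9] [[569.0, -209.0, 137.0], [587.0, -189.0, 175.0]]
118 [ 596.  -293.8  117.1] [[584.0, -296.0, 87.0], [602.0, -277.0, 120.0]]
racktop 1 441 ((581.998046875, -241.81556701660156), (46.302330017089844, 147.80987548828125), 9.546483993530273) 45.407623546013156
95 [ 571.5 -190.9  156. ] [[565.0, -196.0, 138.0], [578.0, -187.0, 174.0]]
9 [ 581.2 -281.7  117.7] [[579.0, -293.0, 113.0], [597.0, -279.0, 120.0]]
frame 0 43 993 ((564.8055419921875, 213.6788787841797), (119.21354675292969, 121.72063446044922), 26.00234031677246)
frame 0 76 339 ((564.9288940429688, 216.87789916992188), (120.55653381347656, 125.20140075683594), 26.866437911987305)
frame 0 2 1114 ((571.5794067382812, 199.621337890625), (219.59170532226562, 188.54148864746094), 20.612638473510742)
frame 1 43 1588 ((560.7673950195312, 218.72975158691406), (120.74978637695312, 122.92635345458984), 26.05445098876953)
frame 1 76 585 ((563.0851440429688, 217.304443359375), (123.25048065185547, 127.16727447509766), 25.91109275817871)
frame 1 2 1288 ((558.5592651367188, 226.08250427246094), (218.011474609375, 188.11953735351562), 30.466938018798828)
```

```bash
python3 - <<'E'
from h import *
p=np.array([564.5,215]);yaw=.454;u=np.array([np.cos(yaw),np.sin(yaw)])
for dx,z in ((0,330),(60,320),(40,260)):
  for y in (yaw,yaw+np.pi/2,yaw-np.pi/2): print(dx,z,round(y,2),np.round(ik([*(p+dx*u),z],down(y)),2) if ik([*(p+dx*u),z],down(y)) is not None else None)
x=current_eef_pos(); move_linear([x[0],x[1],330],rate=250)
move_gripper(0)
move_pose([*(p+20*u),330],down(yaw))
cal=calibration("wrist");img,d=capture("wrist");save("w1",img);np.savez("w1.npz",img=img,d=d)
print(current_time(),current_eef_pos(),cal["origin"],current_ft_force(),current_width())
P=cloud(cal,d)
for t in ["cover_tab","upper_bushing","lower_bushing","frame"]:
  for r in pinpoint("wrist",t)[:2]:
    c=np.array(r["location"]);i=np.round(c).astype(int)
    print(t,c.round(1),round(r["confidence"],2),np.round(P[min(i[1],479),min(i[0],639)],1))
for lo,hi in ((43,51),(77,83)):
    m=(P[...,2]>lo)&(P[...,2]<hi)&(np.hypot(P[...,0]-564,P[...,1]-215)<110)
    q=P[m][:,:2].astype(np.float32);print(lo,len(q),cv2.minAreaRect(q) if len(q)>5 else 0)
E
```

```text
0 330 0.45 [-0.02  0.54 -0.65  1.42  0.33  1.29 -1.81]
0 330 2.02 [ 0.15  0.64 -1.02  1.41  0.55  1.38 -0.42]
0 330 -1.12 [-0.98  0.69  1.13  1.45 -0.62  1.4  -2.52]
60 320 0.45 [-0.11  0.64 -0.58  1.25  0.35  1.35 -1.79]
60 320 2.02 [ 0.05  0.74 -0.96  1.24  0.59  1.45 -0.39]
60 320 -1.12 [-0.91  0.8   1.13  1.28 -0.71  1.48 -2.54]
40 260 0.45 [-0.13  0.63 -0.49  1.41  0.31  1.17 -1.78]
40 260 2.02 [ 0.08  0.75 -0.95  1.4   0.61  1.3  -0.45]
40 260 -1.12 [-0.95  0.83  1.13  1.44 -0.75  1.35 -2.46]
6.8667 [582.9507904  222.79815358 329.88572494] [657.87951254 259.191392   459.04567115] [-1.19267249 -0.82296065 -0.71401308] -0.32187689804836767
cover_tab [316.1 231.5] 0.79 [578.8 224.6 199.5]
cover_tab [ 78.  375.9] 0.7 [248.9 392.8  89.4]
upper_bushing [317.8 176.3] 0.86 [605.5 236.4 133.4]
upper_bushing [ 70.4 332.9] 0.71 [303.5 417.1  86. ]
lower_bushing [265.1 332.5] 0.88 [397.5 207.4  67.8]
frame [265.7 324.7] 0.84 [408.7 210.4  70.4]
frame [108.3 294. ] 0.72 [373.8 389.2  83.3]
43 1037 ((561.7429809570312, 217.56924438476562), (125.14334106445312, 109.3758316040039), 28.924283981323242)
77 512 ((564.8301391601562, 216.5728759765625), (123.9738540649414, 122.27134704589844), 25.98496437072754)
```

View pics/w1.png

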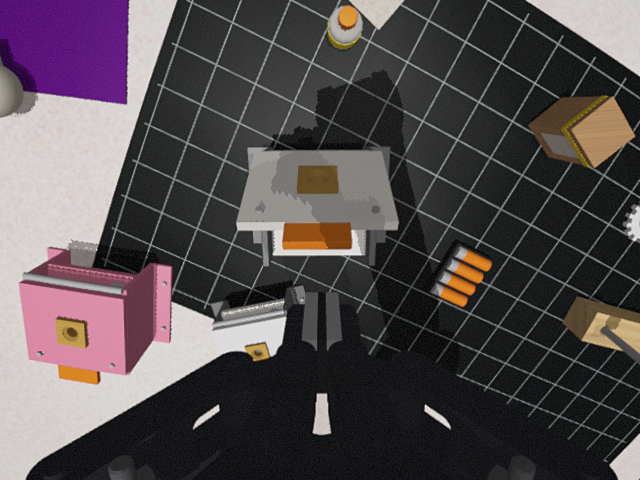

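The wrist picture shows the target frame in the middle, with its bushing at (318,180) and orange tab at (316,236). The pink and small grey ones are at the lower left, with the cover leaning towards the robot at about 1.12 rad. Now I push it shut from behind.

```bash
cat >> h.py <<'E'
F0=np.array([564.6,216.6]); YAW=.4536
U=np.array([np.cos(YAW),np.sin(YAW)]); V=np.array([-U[1],U[0]])
def fr(x,y,z): return [*(F0+x*U+y*V),z]
E
python3 - <<'E'
from h import *
move_linear(fr(58,0,245),rate=200); 
move_linear(fr(50,0,222),rate=150)
for th in np.arange(1.15,-.01,-.115):
    c,s=np.cos(th),np.sin(th)
    move_linear(fr(60-120*c+8*s+11,0,80+120*s+8*c+14),rate=110)
    f=current_ft_force(); print(round(th,2),np.round(f,1),np.round(current_eef_pos(),1))
    if np.linalg.norm(f)>25: break
else:
    for z in (101,100,99):
        f=current_ft_force()
        if f[2]>8: break
        move_linear(fr(-49,0,z),rate=40); print(z,np.round(current_ft_force(),1),np.round(current_eef_pos(),1))
print(current_time())
E
```

```text
1.15 [ 0.4  0.3 -0.1] [591.7 229.8 208.1]
1.03 [-0.1 -0.2  1.4] [580.2 224.2 202. ]
0.92 [ 0.2 -0.6  0. ] [569.2 218.8 194.5]
0.8 [ 0.1  0.2 -0.8] [559.1 213.8 186.1]
0.69 [ 0.7 -0.4 -0. ] [550.  209.4 176.6]
0.57 [0.1 0.3 0.5] [541.9 205.4 165.9]
0.46 [-0.  -0.1  0.4] [534.9 202.  154.4]
0.34 [-0.2 -0.1 -0.1] [529.3 199.3 142. ]
0.23 [0.2 0.3 0.2] [524.9 197.2 129.1]
0.12 [ 0.2 -0.   0. ] [522.  195.7 115.7]
0.0 [-0.7  0.6 -0.1] [520.8 195.4 102.4]
101 [-2.1 -0.8  5.4] [520.7 195.3 102.1]
100 [-2.6 -1.  10.1] [520.7 195.3 102. ]
11.625
```

```bash
python3 - <<'E'
from h import *
print(np.round(current_ft_force(),1))
move_linear(fr(-60,0,230),rate=250)
dwell(.2)
cal=calibration("wrist");img,d=capture("wrist");np.savez("w2.npz",img=img,d=d);save("w2",img)
P=cloud(cal,d)
for t in ["upper_bushing","cover_tab"]:
  for r in pinpoint("wrist",t)[:2]:
    c=np.array(r["location"]);i=np.round(c).astype(int)
    zz=94 if t[0]=="u" else 88
    print(t,c.round(1),round(r["confidence"],2),np.round(at_z(cal,c,zz),1),np.round(P[i[1],i[0]],1))
D=np.hypot(P[...,0]-564,P[...,1]-217)
hsv=cv2.cvtColor(img,cv2.COLOR_RGB2HSV)
m=(D<110)&(P[...,2]>84)&(P[...,2]<91);q=P[m]
A=np.c_[q[:,:2]-F0,np.ones(len(q))];k=np.linalg.lstsq(A,q[:,2],rcond=None)[0];print("plane",k[:2]@U,k[:2]@V,k[2])
print(cv2.minAreaRect(P[(D<110)&(P[...,2]>70)][:,:2].astype(np.float32)))
m=(D<40)&(P[...,2]>91)&(P[...,2]<98);q=P[m];print("bushtop",m.sum(),cv2.minAreaRect(q[:,:2].astype(np.float32)),q[:,2].mean())
v,u=np.nonzero(m);x0,x1,y0,y1=u.min()-40,u.max()+40,v.min()-40,v.max()+40
print(x0,x1,y0,y1);save("w2c",cv2.resize(img[y0:y1,x0:x1],None,fx=4,fy=4,interpolation=cv2.INTER_CUBIC)[:600,:800])
print(current_time())
E
```

```text
[-2.6 -1.  10.1]
upper_bushing [321.5 144.1] 0.85 [562.7 215.2  94. ] [5.549e+02 2.108e+02 5.000e-01]
upper_bushing [233.9 350.5] 0.55 [380.7 207.2  94. ] [364.  205.7  71.7]
cover_tab [321.8 231.6] 0.6 [504.4 186.5  88. ] [504.  186.1  87.1]
plane -0.007158333408958351 -0.0009577929460971747 88.38834476447191
((558.0264892578125, 212.87989807128906), (138.38235473632812, 124.68580627441406), 25.997936248779297)
bushtop 2215 ((567.0789794921875, 218.24168395996094), (63.70558166503906, 37.39196014404297), 21.848285675048828) 94.33800132766464
255 392 46 223
12.65
```

View pics/w2c.png

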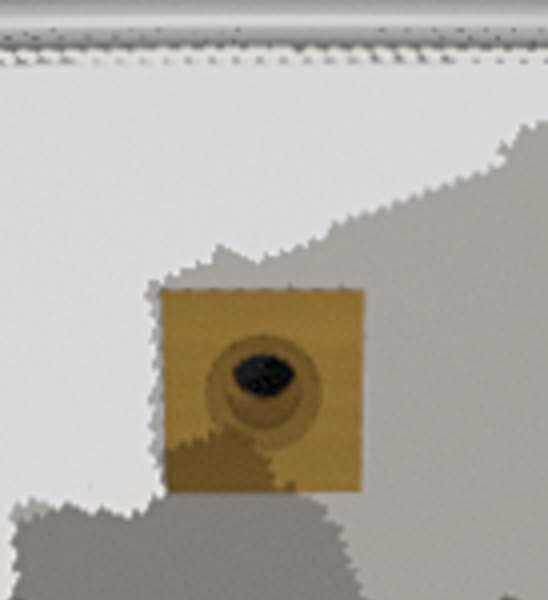

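The cover is shut: it lies level at 88 mm, and the bushing's chamfer ring is centred at wrist pixel (321,144). Next I look at the blue knob from above.

```bash
python3 - <<'E'
from h import *
move_linear(fr(-60,0,300),rate=300)
move_gripper(50)
move_pose([520,-198,300],down(.17))
dwell(.2)
cal=calibration("wrist");img,d=capture("wrist");np.savez("w3.npz",img=img,d=d);save("w3",img)
P=cloud(cal,d)
for t in ["blue_spindle","blue_tip","rack","orange_spindle"]:
  for r in pinpoint("wrist",t)[:1]: print(t,np.round(r["location"],1),round(r["confidence"],2))
I=img.astype(int);near=np.hypot(P[...,0]-576,P[...,1]+199)<45
b=near&(I[...,2]>I[...,0]+30)&(P[...,2]>130)
print(b.sum(),np.nanpercentile(P[b],[1,50,99],axis=0).round(1))
top=near&(P[...,2]>169)&(P[...,2]<182);print("top",top.sum(),cv2.minAreaRect(P[top][:,:2].astype(np.float32)),np.median(P[top],0))
top2=near&(P[...,2]>160)&(P[...,2]<182);print("knob",top2.sum(),cv2.minAreaRect(P[top2][:,:2].astype(np.float32)))
rt=(np.hypot(P[...,0]-583,P[...,1]+242)<95)&(abs(P[...,2]-45)<3);print("rack",rt.sum(),cv2.minAreaRect(P[rt][:,:2].astype(np.float32)))
v,u=np.nonzero(b);x0,y0=max(u.min()-40,0),max(v.min()-40,0);print(x0,y0,u.max(),v.max())
save("w3c",cv2.resize(img[y0:y0+120,x0:x0+160],None,fx=5,fy=5,interpolation=cv2.INTER_CUBIC))
print(current_time(),current_eef_pos(),cal["origin"])
E
```

```text
blue_spindle [329.6 137.3] 0.55
blue_tip [331.7 134.9] 0.93
rack [371.2 134.6] 0.68
orange_spindle [412.9 134.6] 0.91
491 [[ 565.6 -208.3  139. ]
 [ 579.2 -196.9  173.3]
 [ 585.8 -188.   176.8]]
top 713 ((575.440673828125, -198.42970275878906), (17.872270584106445, 18.114662170410156), 20.31467628479004) [ 575.78030205 -198.16934345  174.23038387]
knob 742 ((575.440673828125, -198.42970275878906), (17.872270584106445, 18.114662170410156), 20.31467628479004)
rack 5016 ((582.7858276367188, -242.90396118164062), (44.097957611083984, 139.78622436523438), 10.196930885314941)
284 95 353 168
15.4583 [ 520.10158101 -197.74363601  300.0081556 ] [ 602.3761876  -182.04378949  429.40786193]
```

View pics/w3c.png

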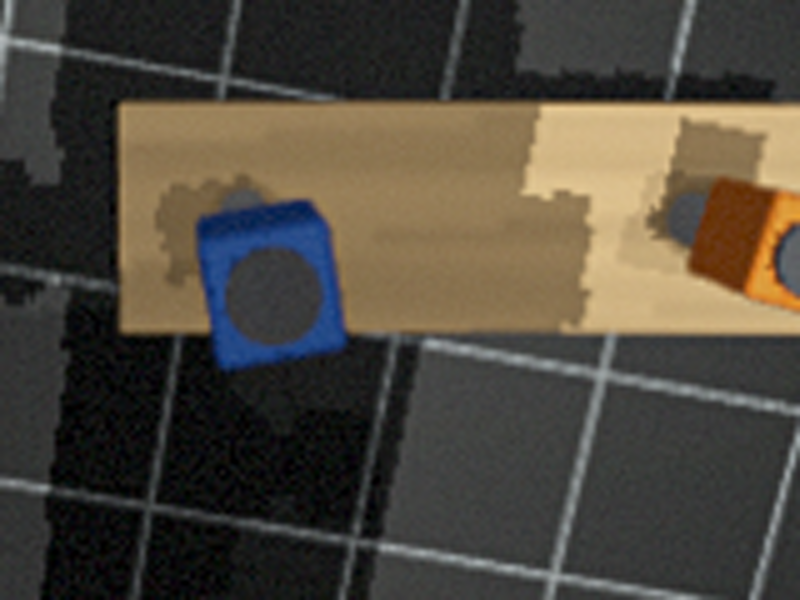

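The crop shows the blue knob square-on, with its dark cap at about (273,295) in the crop, and the orange spindle to its right. Knob centre is (575.4, -198.4), yaw 0.354. This is the right spindle, so I grasp and lift it.

```bash
python3 - <<'E'
from h import *
y=.354
print([ik(p,down(y)) is not None for p in ([575.4,-198.4,148],[563,215.5,270],[563,215.5,160])])
move_pose([575.4,-198.4,240],down(y))
move_linear([575.4,-198.4,148],rate=120)
move_gripper(0,60); print("w",current_width(),current_ft_force(),current_eef_pos())
move_linear([575.4,-198.4,190],rate=80)
move_linear([575.4,-198.4,275],rate=150)
move_linear([563.2,215.6,275],rate=250)
dwell(.3)
print(current_time(),current_width(),np.round(current_ft_force(),1),current_eef_pos())
C={n:calibration(n) for n in ["scene","side","wrist"]}
A=[];Y=[]
for n in C:
    img,d=capture(n);save("c_"+n,img);np.savez("c_"+n+".npz",img=img,d=d)
    for t in ("blue_tip","upper_bushing"):
        for r in pinpoint(n,t)[:2]:
            print(n,t,np.round(r["location"],1),round(r["confidence"],2),np.round(at_z(C[n],r["location"],135 if t=="blue_tip" else 94),1))
    print("expected tip px",project(C[n],[563.2,215.6,135]).round(1),"bush",project(C[n],[563.2,215.6,94]).round(1))
im=[]
for n in C:
    c=np.round(project(C[n],[563.2,215.6,150])).astype(int);h=66
    I=cv2.imread(f"pics/c_{n}.png");x=np.clip(c[0]-h,0,640-2*h);yv=np.clip(c[1]-h,0,480-2*h);print(n,x,yv)
    im.append(cv2.resize(I[yv:yv+2*h,x:x+2*h],(264,264),interpolation=cv2.INTER_CUBIC))
cv2.imwrite("pics/c.png",np.hstack(im))
E
```

```text
[True, True, True]
w 17.34184525461662 [-1.37608559  0.18206738  3.5832527 ] [ 575.86045094 -198.35122318  148.82884771]
20.6833 17.17631795053108 [-0.2 -0.  -1.1] [563.37317399 215.03421109 275.01379236]
scene blue_tip [358.2 190.3] 0.58 [563.2 216.6 135. ]
scene blue_tip [249.  392.2] 0.24 [ 644.6 -290.4  135. ]
scene upper_bushing [312.  134.5] 0.89 [312.5 435.9  94. ]
scene upper_bushing [353.8 205.3] 0.64 [557.6 211.7  94. ]
expected tip px [358.  190.5] bush [356.8 205.2]
side blue_tip [279.7 256. ] 0.91 [569.2 207.7 135. ]
side upper_bushing [359.9 403.7] 0.91 [308.9 411.9  94. ]
side upper_bushing [381.9 317.6] 0.8 [358.7 232.9  94. ]
expected tip px [280. 259.] bush [281.6 278.2]
wrist blue_tip [321.3 223.8] 0.58 [563.8 215.  135. ]
wrist blue_tip [319.4 194.8] 0.29 [584.  223.9 135. ]
wrist upper_bushing [ 58.2 367.3] 0.95 [313.9 411.2  94. ]
expected tip px [320.3 224.2] bush [320.4 209.9]
scene 292 119
side 213 186
wrist 254 164
```

View pics/c.png

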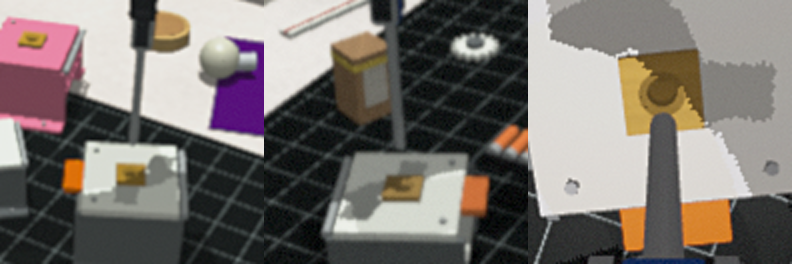

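All three views agree. The tip is at wrist (321,224) and the bushing's ring at (321,210), against a predicted (320,210), so they are within about 1 mm. I descend with force checks.

```bash
python3 - <<'E'
from h import *
x,y=563.2,215.7
move_linear([x,y,240],rate=80); f0=np.array(current_ft_force()); print(np.round(f0,1))
for z in [234,228,222,216,208,200,195,190,185,180,172,165,160]:
    move_linear([x,y,z],rate=40); f=np.array(current_ft_force())-f0; p=current_eef_pos()
    print(z,np.round(f,1),np.round(p,1),round(current_time(),1))
    if abs(f[2])>10 or np.hypot(f[0],f[1])>15: print("STOP"); break
print(current_width())
E
```

```text
[ 0.4 -0.8 -0.6]
234 [-0.3  1.6 -0.9] [563.2 215.6 233.9] 22.0
228 [ 0.   1.6 -0.5] [563.  215.5 227.6] 22.3
222 [-1.1  0.7  0.2] [563.  215.5 221.6] 22.6
216 [0.1 1.  0.5] [563.  215.5 215.6] 22.9
208 [-0.5  0.9 -0.9] [563.  215.5 207.6] 23.3
200 [-0.8  1.6 -1. ] [563.  215.6 199.6] 23.6
195 [-0.7  1.  -0.4] [563.  215.5 194.6] 23.9
190 [-0.8  1.3 -0.6] [563.  215.5 189.6] 24.2
185 [-0.3  0.2 -0.9] [563.  215.5 184.6] 24.4
180 [0.2 0.9 0.2] [563.  215.5 179.6] 24.7
172 [-0.2  1.2 -0.3] [563.  215.5 171.6] 25.1
165 [-0.6  0.7  0.2] [563.  215.5 164.6] 25.4
160 [-0.6  0.2 -1.1] [563.  215.5 159.6] 25.7
16.985076693389495
```

It went in without contact. I check the end state before handing in.

```bash
python3 - <<'E'
from h import *
dwell(.3);im=[]
for n in ("scene","side","wrist"):
    cal=calibration(n);img,d=capture(n);save("f_"+n,img);P=cloud(cal,d)
    D=P[...,:2]-F0;x=D@U;yy=D@V
    m=(abs(x)<50)&(abs(yy)<55)&(P[...,2]>80)&(P[...,2]<91)&(np.hypot(x,yy)>28);q=P[m]
    k=np.linalg.lstsq(np.c_[x[m],yy[m],np.ones(m.sum())],q[:,2],rcond=None)[0];print(n,"cover slope",k.round(3))
    I=img.astype(int);b=(np.hypot(x,yy)<25)&(I[...,2]>I[...,0]+30)&(I[...,2]>I[...,1]+20)&(P[...,2]>100)
    if b.sum()>5: print("knob z",np.nanpercentile(P[b][:,2],[2,98]).round(1),b.sum())
    print([(np.round(r["location"],1).tolist(),round(r["confidence"],2)) for r in pinpoint(n,"blue_tip")[:2]],"exp tip",project(cal,[563,215.5,19]).round(1))
    c=np.round(project(cal,[563,215.5,95])).astype(int);h=66
    a=np.clip(c[0]-h,0,508);e=np.clip(c[1]-h,0,348);im.append(cv2.resize(img[e:e+132,a:a+132],(264,264),interpolation=cv2.INTER_CUBIC))
save("f",np.hstack(im));print(current_time(),current_width(),np.abs(current_qvel()).max())
E
```

```text
scene cover slope [0.0000e+00 2.0000e-03 8.8969e+01]
[([355.2, 203.8], 0.5)] exp tip [354.7 229.9]
side cover slope [-0.0000e+00 -2.0000e-03  8.8697e+01]
knob z [148.6 183.7] 22
[] exp tip [284.3 311.2]
wrist cover slope [-1.0000e-03 -1.0000e-03  8.8589e+01]
knob z [148.1 185.5] 3592
[] exp tip [321.3 224.2]
26.275 17.206772248015124 0.0016447852021219756
```

View pics/f.png

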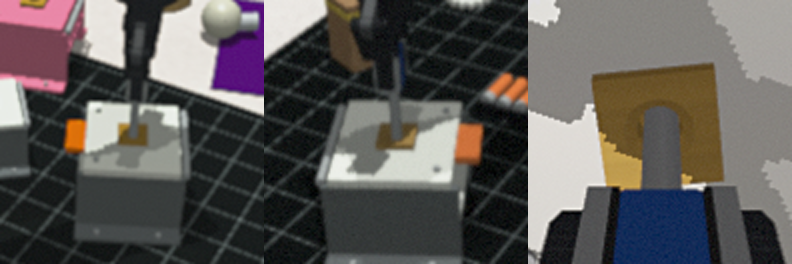

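```bash
python3 -c "
from cell import *
job_done(); print(current_time(), current_width())"
```

```text
the job is handed in; nothing more can be done
the job is handed in; nothing more can be done
```

I pushed the larger grey frame's cover shut. I then took the blue-knobbed spindle from the rack, threaded it through both bushings and handed the job in at about 26 s, still gripping it.

What the last checks showed:
- **Cover:** all three cameras saw it level, with a slope of at most 0.002, at about 88.5–89 mm. It met its stop at about 10 N.
- **Spindle position:** it sits in the middle of the upper bushing. The lower edge of the knob is at about 148 mm, so the tip should be about 19–23 mm above the table, roughly 13–17 mm below the lower bushing.
- **Insertion:** sideways and vertical forces stayed under 2 N all the way down.
- **Grip:** the fingers are closed to 17.2 mm on the knob with a 60 N grip, and the arm was at rest.

**Not confirmed by camera:** the tip is hidden inside the frame, so I inferred its height from the tool position and the knob. One tip detection, in the scene picture at (355,204) with confidence 0.5, disagreed with the expected (355,230). I put this down to the rod being mistaken for the tip where it enters the upper bushing. I did not measure the other objects again at the end, but no motion went near them.

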